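Stroke the spring heads of a curved sensor bank

ROBOT

A 7-joint arm with a two-finger parallel gripper is mounted at the origin on the work surface. World frame = base frame: x ahead of the robot, y to its left, z up, the work surface at z = 0. Lengths are in m, angles in rad, forces in N, time in s.
With the tool pointing down it reaches from about 0.35 to 0.9 m from the base axis. Payload 8.1 kg.
Tool frame: the origin (TCP) lies on the centre line of the jaws, within the pads' length; the fingertips stand 19 mm ahead of it and the grasp point (between the pads) is the TCP (arm.tip_reach is the distance from the TCP to the fingertips, in m); z points along the fingers, y is the line along which they close (so a half turn about z gives the same grasp; the last joint's range is limited). The gripper opens to 92 mm and grips with 3 to 60 N. Pads are 19 mm wide; open, the fingers measure 130 mm over their backs; the gripper's body (75 mm by 190 mm) begins 47 mm behind the grasp point.
Start: joints at [-1.298, 0.434, 0.025, 1.573, -0.012, 1.134, -0.075], TCP at [0.229, 0.581, 0.246] pointing down, gripper open.
Joint ranges: [-2.62, 2.62], [-0.44, 2.09], [-1.27, 1.32], [0.08, 2.57], [-1.32, 4.46], [0.12, 2], [-2.74, 2.74]. Speed limits (rad/s): [2.22, 2.22, 3.01, 3.01, 3.14, 3.14, 3.14].

INTERFACE

Orientations are given as a rotation vector (axis times angle).
In Python, from cell import arm gives the robot as it stands.
- The arm moves only by the tool arm_command, never from a script. Its argument "targets" is a list that holds one entry, the list of rows, each a list of 6 numbers: the shift along the tool's x, y, z in m, then the turn, a rotation vector about the tool's x, y, z in rad. A call has 1 to 10 rows; each row shifts and turns the commanded pose from where the row before left it, along the tool's axes as they then stand; what a row does not reach is not made up. A row lasts 1/8 s, in which the tool goes at most 62.5 mm and 10.7 degrees, less where a joint would pass 70% of its speed; a pose out of reach is approached as far as the arm can. A call with a gripper value outside its range is refused whole. "jaw" is the finger opening in m, from 0 to 0.0918, set as the call begins (left out, the last holds). The fingers move at their own pace and stop on an object; "newtons" is the grip in N (left out, the last holds). Time passes only in rows, so rows that do not move let the fingers close. It gives the time, the measured TCP pose, the force, the opening and the grip force at its end, in the units of the state.
- arm.observe(): the state, without advancing time (a new reading comes with each control period).
- arm.get_image(name): name is "side" or "top"; returns a dict with "pixels" (400x640x3 uint8, red, green, blue), "z_map" (400x640 float32, m along the optical axis (not along the pixel's ray), 0 where there is no reading), "fx", "fy", "cx", "cy" (pixels), "xyz" and "rotation" of the camera in the world. Camera axes: x right, y down, z forward; pixel columns grow to the right and rows downward; lengths in m; the calibration is good to about 2 mm. A picture is of the moment at which its call begins.
- arm.sign_off(): hands the job in; it is judged then, once.
The state is a dict: "clock": time; "joints": joint angles; "dq": joint speeds; "joint_efforts": joint torques, N m; "position": TCP position; "ee_rot": TCP orientation; "force": force on the tool from outside, world axes, zero at the start; "ft_torque": the same for the moment, N m; "width": opening from 0.0 (shut) to 1.0 (fully open); "gripper_force": force on a finger pad.
Only numpy, scipy, OpenCV 4.12 (cv2) and the standard library are available. Lean on these libraries where they do the work, as an engineer would, in place of code of your own. Each camera call takes 0.05 s, during which the arm holds its last target. There are 200 camera calls.

TASK

Check that no spring head of the curved sensor bank is stuck: with the gripper closed, stroke the fingertips lightly along the row of five domed heads, from the cable-gland end to the other end, so that each head in turn dips a few millimetres and springs back. Keep the fingertips down on the row from the first head to the last instead of lifting off in between, and do not push any head down level with the carrier. Leave the loose things on the bench where they are, and finish with the hand clear.

Things in the scene. Friction and masses are not known exactly. Their poses are not given: they have to be found in the camera images.
- bank: curved sensor bank, fixed, at any yaw: aluminium carrier 56 mm wide, 40 mm high, bent to an arc of radius 130 mm, five domed steel spring heads along it 44 mm apart, a 30 mm high block at each end. A cable gland (brass collar, black stub, 27 mm thick, 40 mm long, below the carrier's top) sticks out of the end by head 1 only. Origin on the bench near the middle; x to the outer (convex) side, z up.
- head1_top (a point): top of the dome of head 1 (first, next to the cable gland), 50 mm above the bench at rest; the point sinks with the head. The dome is a sphere of radius 22 mm that stands 10 mm proud of the carrier, 37 mm across at its foot.
- head1 (a joint): travel of head 1, m: 0 at rest (up), grows as it is pushed straight down; stops at 0.009. Spring: about 0.7 N starts it, then 0.5 N per mm (2.2 N at 3 mm); it springs back at once when let go.
- head2_top (a point): top of the dome of head 2, 50 mm above the bench at rest; the point sinks with the head. The dome is a sphere of radius 22 mm that stands 10 mm proud of the carrier, 37 mm across at its foot.
- head2 (a joint): travel of head 2, m: 0 at rest (up), grows as it is pushed straight down; stops at 0.009. Spring: about 0.7 N starts it, then 0.5 N per mm (2.2 N at 3 mm); it springs back at once when let go.
- head3_top (a point): top of the dome of head 3, 50 mm above the bench at rest; the point sinks with the head. The dome is a sphere of radius 22 mm that stands 10 mm proud of the carrier, 37 mm across at its foot.
- head3 (a joint): travel of head 3, m: 0 at rest (up), grows as it is pushed straight down; stops at 0.009. Spring: about 0.7 N starts it, then 0.5 N per mm (2.2 N at 3 mm); it springs back at once when let go.
- head4_top (a point): top of the dome of head 4, 50 mm above the bench at rest; the point sinks with the head. The dome is a sphere of radius 22 mm that stands 10 mm proud of the carrier, 37 mm across at its foot.
- head4 (a joint): travel of head 4, m: 0 at rest (up), grows as it is pushed straight down; stops at 0.009. Spring: about 0.7 N starts it, then 0.5 N per mm (2.2 N at 3 mm); it springs back at once when let go.
- head5_top (a point): top of the dome of head 5 (last, at the end without a gland), 50 mm above the bench at rest; the point sinks with the head. The dome is a sphere of radius 22 mm that stands 10 mm proud of the carrier, 37 mm across at its foot.
- head5 (a joint): travel of head 5, m: 0 at rest (up), grows as it is pushed straight down; stops at 0.009. Spring: about 0.7 N starts it, then 0.5 N per mm (2.2 N at 3 mm); it springs back at once when let go.
- plug: brass plug, loose bystander: 28 mm across, 36 mm high, standing in the hollow of the bank's arc, about 75 mm from the middle of the row. Origin at its underside. To be left alone.
- fitting: steel hexagon fitting, loose bystander: 27 mm across flats, 34 mm high, standing outside the arc, about 65 mm from the middle of the row. Origin at its underside. To be left alone.
- rod1: rod with brass ends, loose bystander: retriever rod lying on the bench, 234 mm long, 32 mm thick at the brass ends; x along it. Origin at its underside. To be left alone.
- rod2: rod with dark ends, loose bystander: as rod1, with dark steel ends. Origin at its underside. To be left alone.
- cap: blue cap, loose bystander: 94 mm across, 72 mm high, hexagon on top. Origin at its underside. To be left alone.
- transmitter: white transmitter, loose bystander: white canister, 90 mm across, 165 mm high. Origin at its underside. To be left alone.
- coupons: coupon holder, loose bystander: white bar 110 x 22 mm with three upright steel strips, 57 mm high. Origin at its underside. To be left alone.

How it is judged:
By the outcome, as a careful person would: the job done as asked, in the order asked, and still so for the second after the job is handed in, with the robot touching nothing.
It also fails if it takes over 38 s, if anything falls off the work surface, if the arm or the gripper's body presses on something with over 40 N, if the wrist force passes 120 N, or if a joint passes its speed limit or range.

## Working session

There is one attempt and no reset: what is moved stays moved. The work goes in short steps, Python scripts to look and compute and a tool call to move; the robot and the scene stay as the last step left them, time stands still between calls to the robot, and variables do not carry over. Pictures are saved under pics/ and viewed, at most 10 in all, crops included, and the job is handed in when it is done.

Besides the shell and the picture viewer there is one more tool, called by a JSON object that holds its "method" and its "body". arm_command: Moves the arm, as the interface text tells. Its arguments: {"type":"object","properties":{"targets":{"type":"array","items":{"type":"array","items":{"type":"array","items":{"type":"number"}}}},"jaw":{"type":"number"},"newtons":{"type":"number"}},"required":["targets"]}

```bash
mkdir -p pics; python3 - <<'E'
from cell import arm
import cv2,numpy as np
for n in("top","side"):
    d=arm.get_image(n); cv2.imwrite(f"pics/{n}1.png",d["pixels"][:,:,::-1]); np.savez(f"{n}1.npz",**d)
    print(n,d["fx"],d["cx"],d["cy"],d["xyz"],d["rotation"])
s=arm.observe();print(s)
E
```

```text
top 417.6855863744748 318.8884352325656 200.58370080859171 [ 0.40073546 -0.01895762  1.35032211] [-2.15470433  2.14790006 -0.09690576]
side 389.16233985032255 317.6057141699397 205.42054840998946 [ 0.52497777 -0.65661651  0.70867242] [-2.34860893 -0.04278238 -0.00944697]
{'clock': 0.1, 'joints': array([-1.29760466,  0.43516137,  0.0249712 ,  1.57399753, -0.01156351,
        1.1339895 , -0.07508157]), 'dq': array([-0.00075238, -0.00142759, -0.00096063, -0.00230823,  0.00078243,
       -0.00075553,  0.0010707 ]), 'joint_efforts': array([ 2.95067526e-03, -6.69129968e+01,  9.87930112e-01, -3.15145898e+01,
       -6.05727104e-02,  3.72485281e-02,  8.61478816e-05]), 'position': array([0.22928093, 0.58096871, 0.24502171]), 'ee_rot': array([-5.86856657e-01, -3.08618609e+00,  2.21135751e-03]), 'force': array([-0.54079853, -0.22943064, -0.2849811 ]), 'ft_torque': array([ 0.01715077,  0.02947604, -0.00120953]), 'gripper_force': 0.0, 'width': 0.998467264836799}
```

View pics/top1.png

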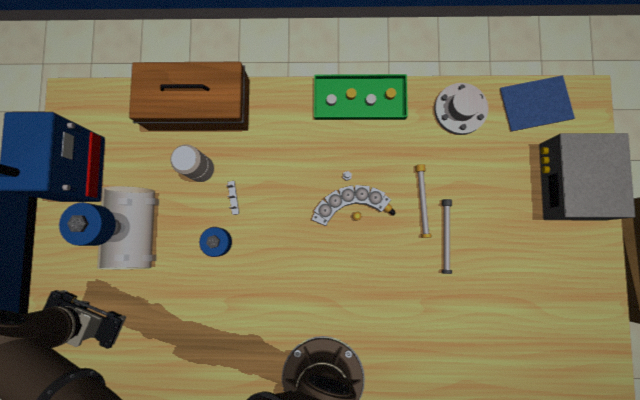

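View pics/side1.png

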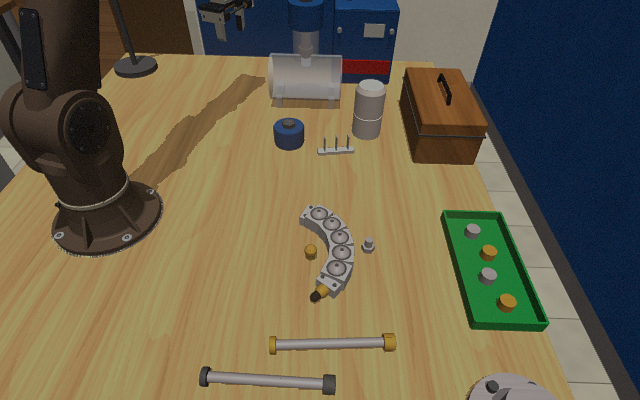

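The top view shows the bank with head 1 near (376,197), beside the gland at (391,211), and head 5 near (325,210). The side view shows the same bank, with the gland at (318,294). I'll enlarge both.

```bash
python3 - <<'E'
import cv2,numpy as np
a=cv2.imread("pics/top1.png")[170:235,300:405]; b=cv2.imread("pics/side1.png")[195:305,290:385]
cv2.imwrite("pics/topc.png",cv2.resize(a,None,fx=7,fy=7,interpolation=cv2.INTER_CUBIC))
cv2.imwrite("pics/sidec.png",cv2.resize(b,None,fx=5,fy=5,interpolation=cv2.INTER_CUBIC))
E
```

```text
(no output)
```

View pics/topc.png

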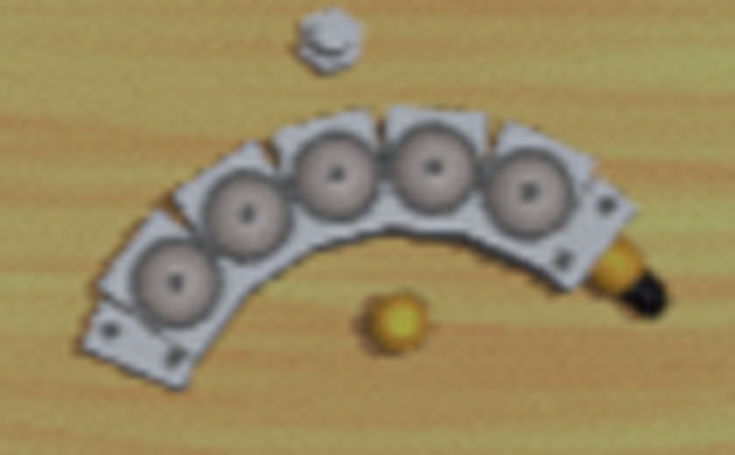

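View pics/sidec.png

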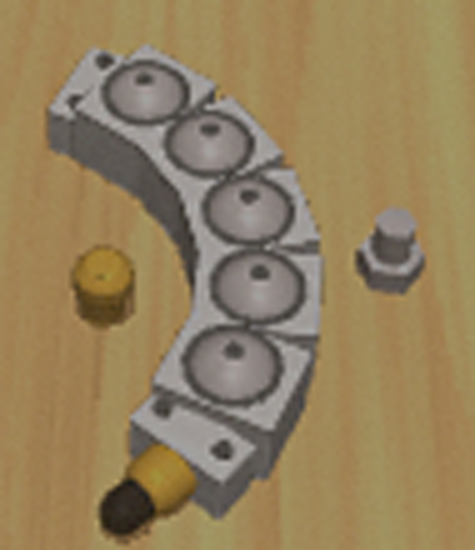

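The enlarged top crop shows the dome centres, head 1 to 5, at (529,191), (434,167), (336,174), (247,213) and (176,281). In the side crop they are at (234,350), (260,272), (249,197), (209,130) and (144,79). The gland is next to head 1 in both.

```bash
cat > h.py <<'E'
import numpy as np
from scipy.spatial.transform import Rotation as R
from scipy.optimize import least_squares
def pos(n,px,z):
    d=np.load(n+"1.npz"); M=R.from_rotvec(d["rotation"]).as_matrix()
    r=np.c_[(px[:,0]-d["cx"])/d["fx"],(px[:,1]-d["cy"])/d["fy"],np.ones(len(px))]@M.T
    return d["xyz"]+r*((z-d["xyz"][2])/r[:,2])[:,None]
E
python3 - <<'E'
from h import *
t=np.array([(529,191),(434,167),(336,174),(247,213),(176,281)],float); t=(t+.5)/7-.5+[300,170]
s=np.array([(234,350),(260,272),(249,197),(209,130),(144,79)],float); s=(s+.5)/5-.5+[290,195]
P=pos("top",t,.05)[:,:2];Q=pos("side",s,.05)[:,:2]
print(P.round(4),Q.round(4)); print(np.linalg.norm(np.diff(P,axis=0),axis=1),np.linalg.norm(np.diff(Q,axis=0),axis=1))
for n,T in(("top",P),("side",Q),("mean",(P+Q)/2)):
    def m(p,c=44/130):  # arc spacing
        a=p[2]+(np.arange(5)-2)*c; return p[:2]+.13*np.c_[np.cos(a),np.sin(a)]
    r=least_squares(lambda p:(m(p)-T).ravel(),[.4,0,.0]); print(n,r.x.round(4),(r.fun.reshape(5,2)*1e3).round(1).tolist()); print(m(r.x).round(4).tolist())
d=np.load("top1.npz");print([float(d["z_map"][int(round(v)),int(round(u))]) for u,v in t])
E
```

```text
[[ 0.5617 -0.1632]
 [ 0.5725 -0.1209]
 [ 0.5692 -0.0771]
 [ 0.5516 -0.0373]
 [ 0.521  -0.0056]] [[ 0.5635 -0.1627]
 [ 0.575  -0.1204]
 [ 0.5707 -0.0775]
 [ 0.5526 -0.037 ]
 [ 0.5216 -0.0052]]
[0.04362331 0.0439296  0.04356183 0.04405806] [0.04382213 0.0431728  0.04431402 0.04447387]
top [ 0.4432 -0.1096  0.2512] [[-0.1, -0.0], [0.3, 0.0], [-0.1, -0.1], [-0.3, 0.0], [0.2, 0.1]]
[[0.5616, -0.1633], [0.5727, -0.1209], [0.5692, -0.0773], [0.5513, -0.0373], [0.5212, -0.0055]]
side [ 0.445  -0.1102  0.2591] [[0.3, -0.2], [-0.5, -0.0], [-0.1, 0.6], [-0.2, -0.0], [0.5, -0.3]]
[[0.5638, -0.1629], [0.5746, -0.1205], [0.5706, -0.0769], [0.5524, -0.037], [0.5221, -0.0055]]
mean [ 0.4441 -0.1099  0.2552] [[0.1, -0.1], [-0.1, -0.0], [-0.1, 0.2], [-0.3, 0.0], [0.3, -0.1]]
[[0.5627, -0.1631], [0.5737, -0.1207], [0.5699, -0.0771], [0.5519, -0.0372], [0.5216, -0.0055]]
[1.308209776878357, 1.3092666864395142, 1.306801676750183, 1.3062008619308472, 1.3121957778930664]
```

```bash
cat >> h.py <<'E'
C=np.array([.4441,-.1099]); A=.2552+(np.arange(5)-2)*44/130
def pose(a,ztip,reach=.019):
    e=np.array([np.cos(a),np.sin(a),0]); t=np.array([-e[1],e[0],0])
    return np.r_[C,ztip+reach]+.13*e, R.from_matrix(np.c_[t,e,[0,0,-1]])
def err(s,a,ztip):
    p,r=pose(a,ztip); r0=R.from_rotvec(s["ee_rot"])
    return r0.inv().apply(p-s["position"]), (r0.inv()*r).as_rotvec()
E
python3 - <<'E'
from h import *
from cell import arm
s=arm.observe(); print(arm.tip_reach)
d,w=err(s,-.62,.15); print(d,w)
n=22; q=R.from_rotvec(w/n)
S=sum((q**k).as_matrix() for k in range(n)); v=np.linalg.solve(S,d); print(v,w/n)
x=s["position"].copy(); r=R.from_rotvec(s["ee_rot"])
for k in range(n): x=x+r.apply(v); r=r*q; k%4==0 and print(x.round(3))
E
```

```text
0.019
[-0.57953379 -0.59512345  0.07694959] [-8.48722650e-04  1.38671845e-03  1.81497106e+00]
[-0.04337712  0.0029344   0.00346683] [-3.85783023e-05  6.30326569e-05  8.24986848e-02]
[0.271 0.568 0.242]
[0.421 0.483 0.228]
[0.536 0.353 0.214]
[0.603 0.193 0.2  ]
[0.615 0.021 0.186]
[ 0.57  -0.147  0.172]
```

{"method": "arm_command", "body": {"targets": [[[-0.0434,0.0029,0,0,0,0.0825],[-0.0434,0.0029,0,0,0,0.0825],[-0.0434,0.0029,0,0,0,0.0825],[-0.0434,0.0029,0,0,0,0.0825],[-0.0434,0.0029,0,0,0,0.0825],[-0.0434,0.0029,0,0,0,0.0825],[-0.0434,0.0029,0,0,0,0.0825],[-0.0434,0.0029,0,0,0,0.0825],[-0.0434,0.0029,0,0,0,0.0825],[-0.0434,0.0029,0,0,0,0.0825]]], "jaw": 0, "newtons": 20}}

```text
clock: 1.35
position: [0.5587, 0.3141, 0.2453]
ee_rot: [-1.778, -2.59, 0.001]
force: [0.3, -0.2, -0.4]
width: 0.009
gripper_force: 0.0
```

{"method": "arm_command", "body": {"targets": [[[-0.0434,0.0029,0,0,0,0.0825],[-0.0434,0.0029,0,0,0,0.0825],[-0.0434,0.0029,0,0,0,0.0825],[-0.0434,0.0029,0,0,0,0.0825],[-0.0434,0.0029,0,0,0,0.0825],[-0.0434,0.0029,0,0,0,0.0825],[-0.0434,0.0029,0.01,0,0,0.0825],[-0.0434,0.0029,0.01,0,0,0.0825],[-0.0434,0.0029,0.01,0,0,0.0825],[-0.0434,0.0029,0.01,0,0,0.0825]]]}}

```text
clock: 2.6
position: [0.5852, -0.1079, 0.2051]
ee_rot: [-2.667, -1.659, 0.001]
force: [0.5, -0.6, -0.4]
width: 0.003
gripper_force: 0.0
```

{"method": "arm_command", "body": {"targets": [[[-0.0434,0.0029,0.01,0,0,0.0825],[-0.0434,0.0029,0.01,0,0,0.0825],[0,0,0,0,0,0],[0,0,0,0,0,0]]]}}

```text
clock: 3.1
position: [0.5497, -0.185, 0.1855]
ee_rot: [-2.792, -1.439, -0.0]
force: [-0.0, -0.2, -0.9]
width: 0.002
gripper_force: 0.0
```

```bash
python3 - <<'E'
from h import *
from cell import arm
import cv2
s=arm.observe(); print(s["clock"],s["position"],s["force"],s["width"],s["joints"].round(2))
print(err(s,-.62,.06))
d=arm.get_image("side")["pixels"][:,:,::-1]; cv2.imwrite("pics/s2.png",cv2.resize(d[120:320,200:440],None,fx=3,fy=3))
E
```

```text
3.1 [ 0.54973891 -0.18496294  0.18553256] [-0.02521396 -0.24112738 -0.93542133] 0.001914133584571638 [-0.19  0.46  0.61  1.8  -0.31  0.98 -0.08]
(array([-0.00033013,  0.00046809,  0.1065322 ]), array([-0.00056091, -0.00039422,  0.00073723]))
```

View pics/s2.png

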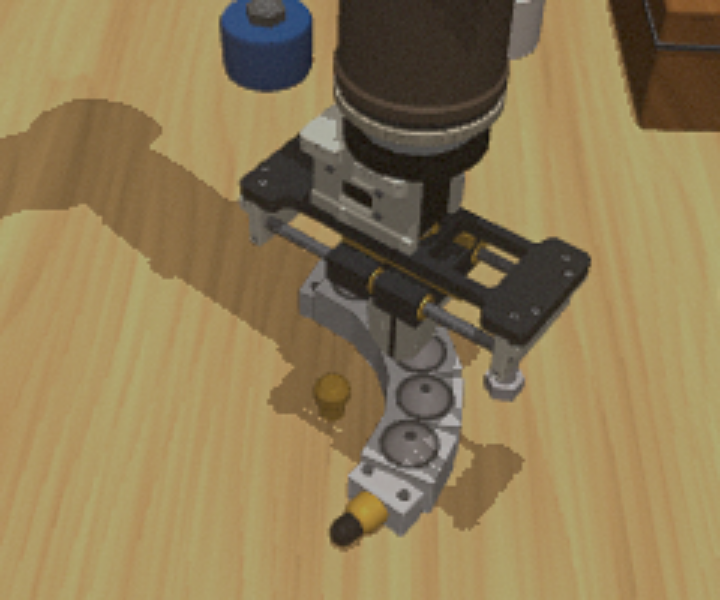

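The closed fingertips hang above the bank, still well up, with the gland end at about (350,525) in the crop. The plug and fitting are low and clear of the gripper body. Next I lower beside head 1.

{"method": "arm_command", "body": {"targets": [[[0,0,0.025,0,0,0],[0,0,0.025,0,0,0],[0,0,0.025,0,0,0],[0,0,0.02,0,0,0],[0,0,0.01,0,0,0],[0,0,0.01,0,0,0],[0,0,0.005,0,0,0],[0,0,0,0,0,0],[0,0,0,0,0,0]]]}}

```text
clock: 4.28
position: [0.5498, -0.1858, 0.0662]
ee_rot: [2.793, 1.437, 0.001]
force: [-0.5, -0.0, 0.4]
width: 0.004
gripper_force: 0.0
```

```bash
python3 - <<'E'
from h import *
from cell import arm
import cv2
s=arm.observe(); print(s["clock"],s["position"],s["force"])
print(err(s,-.62,.0462), 2*.13*np.sin(.02))
d=arm.get_image("side")["pixels"][:,:,::-1]; cv2.imwrite("pics/s3.png",cv2.resize(d[190:310,270:390],None,fx=5,fy=5,interpolation=cv2.INTER_CUBIC))
E
```

```text
4.275 [ 0.54981578 -0.1857648   0.06617612] [-0.45197482 -0.00280687  0.38100229]
(array([ 0.00031979, -0.00012063,  0.00097615]), array([ 0.00067356, -0.00034478, -0.00017792])) 0.005199653340266601
```

View pics/s3.png

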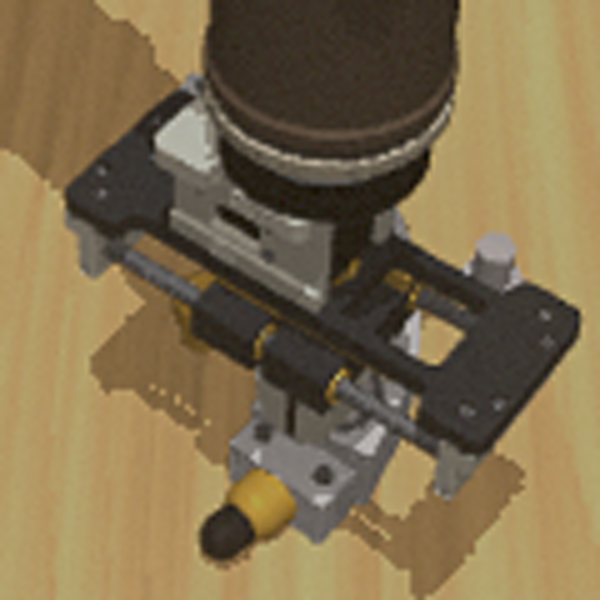

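The fingertips are over the end block beside head 1, just short of the dome, with the gland to the lower left at (245,510). I start the stroke, stopping on top of head 1 to check the force.

{"method": "arm_command", "body": {"targets": [[[0.0052,-0.0001,0.0005,0,0,-0.04],[0.0052,-0.0001,0,0,0,-0.04],[0.0052,-0.0001,0,0,0,-0.04],[0.0052,-0.0001,0,0,0,-0.04],[0.0052,-0.0001,0,0,0,-0.04],[0,0,0,0,0,0]]]}}

```text
clock: 5.08
position: [0.563, -0.1622, 0.0653]
ee_rot: [-2.634, -1.712, -0.001]
force: [1.2, 0.6, 3.2]
width: 0.008
gripper_force: 1.3
```

```bash
python3 - <<'E'
from h import *
from cell import arm
s=arm.observe(); print(s["clock"],s["position"],s["force"]); print(err(s,A[0],.0462))
E
```

```text
5.075 [ 0.5629771  -0.16216309  0.06528469] [1.23548615 0.56402391 3.15918026]
(array([-9.76845891e-04,  1.41982059e-04,  8.38077033e-05]), array([ 0.00020645, -0.00093034,  0.00337858]))
```

{"method": "arm_command", "body": {"targets": [[[0.0052,-0.0001,0,0,0,-0.04],[0.0052,-0.0001,0,0,0,-0.04],[0.0052,-0.0001,0,0,0,-0.04],[0.0052,-0.0001,0,0,0,-0.04],[0.0052,-0.0001,0,0,0,-0.04],[0.0052,-0.0001,0,0,0,-0.04],[0.0052,-0.0001,0,0,0,-0.04],[0.0052,-0.0001,0,0,0,-0.04]]]}}

```text
clock: 6.08
position: [0.5733, -0.1227, 0.0653]
ee_rot: [2.327, 2.111, 0.0]
force: [-0.4, -2.4, 2.1]
width: 0.005
gripper_force: 1.3
```

```bash
python3 - <<'E'
from h import *
from cell import arm
s=arm.observe(); print(s["clock"],s["position"],s["force"]); print(err(s,A[1],.0462))
E
```

```text
6.075 [ 0.57325337 -0.12266613  0.06528085] [-0.37216395 -2.41060135  2.05371257]
(array([1.98389677e-03, 2.04290282e-04, 8.11176555e-05]), array([ 0.00015128, -0.00012034, -0.01414501]))
```

On head 2, the radial error is 0.2 mm and the force matches about 3.5 mm of dip. I continue.

{"method": "arm_command", "body": {"targets": [[[0.0052,-0.0001,0,0,0,-0.04],[0.0052,-0.0001,0,0,0,-0.04],[0.0052,-0.0001,0,0,0,-0.04],[0.0052,-0.0001,0,0,0,-0.04],[0.0052,-0.0001,0,0,0,-0.04],[0.0052,-0.0001,0,0,0,-0.04],[0.0052,-0.0001,0,0,0,-0.04],[0.0052,-0.0001,0,0,0,-0.04],[0.0052,-0.0001,0,0,0,-0.04]]]}}

```text
clock: 7.2
position: [0.5695, -0.0762, 0.0653]
ee_rot: [1.911, 2.493, 0.0]
force: [-0.2, -2.2, 2.2]
width: 0.005
gripper_force: 1.3
```

```bash
python3 - <<'E'
from h import *
from cell import arm
s=arm.observe(); print(s["clock"],s["position"],s["force"]); print(err(s,A[2],.0462))
E
```

```text
7.2 [ 0.56946741 -0.07621484  0.06528357] [-0.15275863 -2.21054796  2.19443831]
(array([-9.47970014e-04,  1.82358205e-04,  8.35381654e-05]), array([ 2.01057100e-04, -7.62772634e-05,  7.45820601e-03]))
```

{"method": "arm_command", "body": {"targets": [[[0.0052,-0.0001,0,0,0,-0.04],[0.0052,-0.0001,0,0,0,-0.04],[0.0052,-0.0001,0,0,0,-0.04],[0.0052,-0.0001,0,0,0,-0.04],[0.0052,-0.0001,0,0,0,-0.04],[0.0052,-0.0001,0,0,0,-0.04],[0.0052,-0.0001,0,0,0,-0.04],[0.0052,-0.0001,0,0,0,-0.04]]]}}

```text
clock: 8.2
position: [0.5525, -0.0384, 0.0653]
ee_rot: [1.49, 2.766, 0.0]
force: [1.1, -2.0, 2.4]
width: 0.004
gripper_force: 1.3
```

```bash
python3 - <<'E'
from h import *
from cell import arm
s=arm.observe(); print(s["clock"],s["position"],s["force"]); print(err(s,A[3],.0462))
E
```

```text
8.2 [ 0.55246563 -0.03839605  0.06530281] [ 1.05554582 -1.99385299  2.38404606]
(array([0.00135209, 0.00016179, 0.00010289]), array([ 1.97671850e-04, -4.15148725e-05, -1.09865842e-02]))
```

{"method": "arm_command", "body": {"targets": [[[0.0052,-0.0001,0,0,0,-0.04],[0.0052,-0.0001,0,0,0,-0.04],[0.0052,-0.0001,0,0,0,-0.04],[0.0052,-0.0001,0,0,0,-0.04],[0.0052,-0.0001,0,0,0,-0.04],[0.0052,-0.0001,0,0,0,-0.04],[0.0052,-0.0001,0,0,0,-0.04],[0.0052,-0.0001,0,0,0,-0.04],[0.0052,-0.0001,0,0,0,-0.04]]]}}

```text
clock: 9.32
position: [0.5203, -0.0047, 0.0653]
ee_rot: [0.97, 2.988, 0.0]
force: [1.7, -1.3, 2.3]
width: 0.006
gripper_force: 1.3
```

```bash
python3 - <<'E'
from h import *
from cell import arm
s=arm.observe(); print(s["clock"],s["position"],s["force"]); print(err(s,A[4],.0462))
E
```

```text
9.325 [ 0.52031894 -0.00472097  0.06527488] [ 1.73608988 -1.26184764  2.27266995]
(array([-1.50637309e-03,  1.00725933e-04,  7.49509824e-05]), array([1.74529642e-04, 3.38629327e-05, 1.05513303e-02]))
```

On head 5. I slide off its far side, then lift clear.

{"method": "arm_command", "body": {"targets": [[[0.0052,-0.0001,0,0,0,-0.04],[0.0052,-0.0001,0,0,0,-0.04],[0.0052,-0.0001,0,0,0,-0.04],[0.0052,-0.0001,0,0,0,-0.04],[0.0052,-0.0001,0,0,0,-0.04],[0,0,-0.01,0,0,0],[0,0,-0.03,0,0,0],[0,0,-0.04,0,0,0],[0,0,-0.04,0,0,0],[0,0,-0.03,0,0,0]]]}}

```text
clock: 10.58
position: [0.4985, 0.008, 0.2177]
ee_rot: [0.672, 3.067, 0.001]
force: [0.4, 0.3, 0.1]
width: 0.0
gripper_force: 0.0
```

{"method": "arm_command", "body": {"targets": [[[0.03,0,0,0,0,0],[0.04,0,0,0,0,0],[0.04,0,0,0,0,0],[0,0,0,0,0,0],[0,0,0,0,0,0],[0,0,0,0,0,0]]]}}

```text
clock: 11.32
position: [0.3991, 0.0537, 0.2155]
ee_rot: [0.673, 3.068, 0.0]
force: [0.9, 0.1, 0.4]
width: 0.006
gripper_force: 0.0
```

```bash
python3 - <<'E'
from h import *
from cell import arm
import cv2
s=arm.observe(); print(s["clock"],s["position"],s["force"],abs(s["dq"]).max())
d=arm.get_image("side")["pixels"][:,:,::-1]; cv2.imwrite("pics/s4.png",d)
E
```

```text
11.325 [0.39913208 0.05370216 0.21547358] [0.86660662 0.07584346 0.36756686] 0.005484389347898788
```

View pics/s4.png

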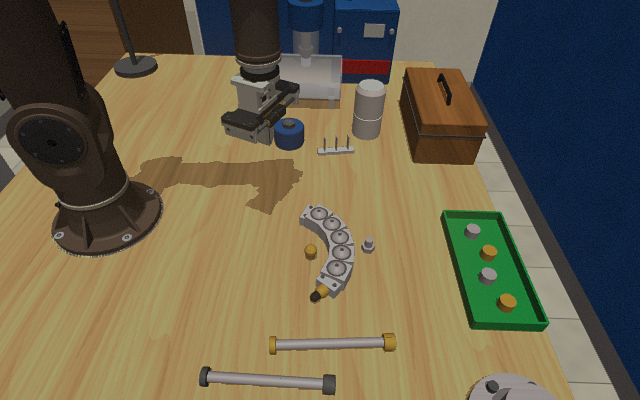

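The five domes are all up, at about (319,213) to (337,268). The plug (311,251), fitting (368,244), rods, cap and the other loose things are where they were, and the hand is clear above the bench.

```bash
python3 -c "
from cell import arm
print(arm.sign_off())"
```

```text
the job is handed in; nothing more can be done
None
```

I stroked all five heads in order from the gland end without lifting off, each dipping roughly 4 mm; all look sprung back up, the loose things look unmoved in the last picture, and the job is handed in with the hand clear.

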